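# Open the truffle dish and slide it up to the counter rail

### The arm

A 6-joint arm with a two-finger parallel gripper is mounted at the origin on the work surface. World frame = base frame: x ahead of the robot, y to its left, z up, the work surface at z = 0. Lengths are in mm, angles in rad, forces in N, time in s.
With the tool pointing down it reaches from about 425 to 925 mm from the base axis. Payload 12.5 kg.
Tool frame: the origin (TCP) lies at the very end of the fingers, on their centre line; the grasp point (between the pads) lies 19 mm behind it; z points along the fingers, y is the line along which they close (so a half turn about z gives the same grasp; the last joint's range is limited). The gripper opens to 85 mm and grips with 20 to 120 N. Pads are 22 mm wide; open, the fingers measure 114 mm over their backs; the gripper's body (76 mm by 85 mm) begins 54 mm behind the grasp point. The pads swing forward as they close: fully open they stand 13 mm farther back than shut.
Start: joints at [-1.271, 0.491, 1.559, -0, 1.092, -0.106], TCP at [246.745, -574.249, 231.327] pointing down, gripper open.
Joint ranges: [-3.1, 3.1], [-0.84, 2.19], [0.05, 2.79], [-1.13, 4.28], [0.06, 2.93], [-2.69, 2.69]. Speed limits (rad/s): [2.22, 2.22, 2.79, 3.14, 3.14, 3.14].

### API

Orientations are given as a 3x3 rotation matrix whose columns are the frame's x, y, z axes.
In Python, from station import * gives the robot as it stands.
- The arm moves only by the tool servo_tool, never from a script. Its argument "increments" is a list of rows, each an object of numbers: "tx", "ty", "tz": the shift along the tool's x, y, z in cm; "rx", "ry", "rz": the turn, a rotation vector about the tool's x, y, z in degrees. In form: [{"tx": .., "ty": .., "tz": .., "rx": .., "ry": .., "rz": ..}, ...]. A call has 1 to 12 rows; each row is the pose to reach, as a shift and turn from the pose commanded when the call began, along the tool's axes at that moment; what a row does not reach only later rows make up. A row lasts 1/10 s, in which the tool goes at most 50 mm and 8.59 degrees, less where a joint would pass 70% of its speed; a pose out of reach is approached as far as the arm can. A call with a gripper value outside its range is refused whole. "grip" is the opening, from 0 (shut) to 1 (fully open), set as the call begins (left out, the last holds). The fingers move at their own pace and stop on an object; the grip force is fixed at half the most. Time passes only in rows, so rows that repeat a pose let the fingers close. It gives the time, the measured TCP pose, the force, the opening and the grip force at its end, in the units of the state.
- sense(): the state, without advancing time (a new reading comes with each control period).
- grab_frame(name): name is "side" or "top" or "wrist"; returns the picture (480x640x3 uint8, blue, green, red); there is no depth.
- camera_params(name): a dict with "K" (3x3 intrinsics, pixels), "k1" (the pictures are not rectified: a ray, as slopes to the right and down, at radius r is drawn at 1 + k1 r^2 times it, then the intrinsics apply), "R" (3x3) and "t" (3): a world point X has camera coordinates R X + t. Camera axes: x right, y down, z forward; pixel columns grow to the right and rows downward; lengths in mm; the calibration is good to about 2 mm. A picture is of the moment at which its call begins: read the wrist's pose just before it. camera_params takes no time and is no camera call; for the wrist camera it gives the pose at the moment of the call.
- finish_job(): hands the job in; it is judged then, once.
The state is a dict: "clock": time; "joint_pos": joint angles; "joint_velocities": joint speeds; "joint_torque": joint torques, N m; "tcp_pos": TCP position; "eef_rot": TCP orientation; "contact_force": force on the tool from outside, world axes, zero at the start; "wrist_torque": the same for the moment, N m; "width": finger opening in mm; "grip_force": force on a finger pad.
Only numpy, scipy, OpenCV 4.12 (cv2) and the standard library are available. Lean on these libraries where they do the work, as an engineer would, in place of code of your own. Each camera call takes 0.05 s, during which the arm holds its last target. There are 200 camera calls.

### The job

Open the low, wide truffle dish for the customers: lift its lid off by the knob and set it down gently, knob up, wholly on the round wooden board. Then push the open dish across the counter, without lifting or tipping it, until it touches the brass rail at the far side. Leave the tall jar, the gift box and the cup where they stand.

Things in the scene. Friction and masses are not known exactly. Their poses are not given: they have to be found in the camera images.
- dish: Low, wide, round white ceramic dish, 130 mm outside diameter (wall upright from 6 mm up), 65 mm tall, wall 5 mm, no handles, holding truffles fixed in it (hidden while the lid is on); 0.4 to 0.85 kg with them. Stands loose on the counter. Origin: centre of its underside; z up.
- lid: Round white ceramic lid, 0.25 kg, loose on the dish at the start. From below: locating disc 110 mm across, z 0 to 8 mm (5 mm play in the dish's mouth); plate 134 mm across, to z = 15; steel knob on the axis: neck 18 mm across to z = 22, grip a cylinder 28 mm across, z 22 to 50 mm. Origin: centre of the disc's underside, 57 mm above the dish's origin when closed; z up through the knob.
- board: Round plain wooden board fixed on the counter, 190 mm across and 12 mm thick; the place for the lid, which stands on it on its locating disc. Origin: centre of its underside; z up, the top is at z = 12 mm.
- rail: Straight brass rail fixed on the counter beyond dish and board, 600 mm long, 20 mm thick, 25 mm high. Origin: centre of its underside; x points away from the robot, square to the rail, y along it. Near face at x = -10 mm, so the dish touches it when its origin is at x = -75 mm in this frame.
- jar: Bystander: tall, narrow white ceramic jar, 92 mm across, 126 mm high with its knob (lid fixed), loose on the counter. Origin: centre of its underside.
- giftbox: Bystander: closed gift box, 104 x 84 mm, 42 mm high, black top with a gold band. Origin: centre of its underside.
- cup: Bystander: white cup without handle, 72 mm across, 62 mm high. Origin: centre of its underside.
Not all that is in view belongs to the job. Leave any green or purple look-alike of the lid alone.

How it is judged:
By the outcome, as a careful person would: the job done as asked, in the order asked, and still so for the second after the job is handed in, with the robot touching nothing.
It also fails if it takes over 56 s, if anything falls off the work surface, if the arm or the gripper's body presses on something with over 40 N, if the wrist force passes 120 N, or if a joint passes its speed limit or range.

## Working session

There is one attempt and no reset: what is moved stays moved. The work goes in short steps, Python scripts to look and compute and a tool call to move; the robot and the scene stay as the last step left them, time stands still between calls to the robot, and variables do not carry over. Pictures are saved under pics/ and viewed, at most 10 in all, crops included, and the job is handed in when it is done.

Besides the shell and the picture viewer there is one more tool, called in YAML: its name, and indented under it one key for each argument. servo_tool: Moves the arm, as the interface text tells. Its arguments: {"type":"object","properties":{"increments":{"type":"array","items":{"type":"object","properties":{"tx":{"type":"number"},"ty":{"type":"number"},"tz":{"type":"number"},"rx":{"type":"number"},"ry":{"type":"number"},"rz":{"type":"number"}}}},"grip":{"type":"number"}},"required":["increments"]}

```bash
mkdir -p pics && cat > h.py <<'E'
from station import *
import numpy as np, cv2
def ray(p,uv):
    K=np.array(p["K"]);R=np.array(p["R"]);t=np.array(p["t"])
    d=np.array([[float(uv[0]),float(uv[1])]])
    x=np.array([(uv[0]-K[0,2])/K[0,0],(uv[1]-K[1,2])/K[1,1]]);s=x.copy()
    for _ in range(30): s=x/(1+p["k1"]*(s@s))
    return -R.T@t, R.T@np.array([s[0],s[1],1.])
def onz(p,uv,z):
    c,d=ray(p,uv); return c+d*(z-c[2])/d[2]
def tri(a,b):
    # a,b = (params, uv)
    A=np.zeros((3,3));y=np.zeros(3);L=[]
    for p,uv in (a,b):
        c,d=ray(p,uv);d=d/np.linalg.norm(d);M=np.eye(3)-np.outer(d,d);A+=M;y+=M@c;L.append((c,M))
    X=np.linalg.solve(A,y); return X,[np.linalg.norm(M@(X-c)) for c,M in L]
def proj(p,X):
    K=np.array(p["K"]);q=np.array(p["R"])@np.array(X,float)+np.array(p["t"]);s=q[:2]/q[2];s=s*(1+p["k1"]*(s@s))
    return np.array([K[0,0]*s[0]+K[0,2],K[1,1]*s[1]+K[1,2]])
E
python3 - <<'E'
from h import *
for n in ("top","side"):
    cv2.imwrite(f"pics/{n}0.png",grab_frame(n)); p=camera_params(n)
    print(n,np.round(p["K"],1).tolist(),p["k1"],np.round(-np.array(p["R"]).T@p["t"]),np.round(p["R"],2).tolist())
s=sense();print(s["clock"],np.round(s["eef_rot"],3).tolist(),s["width"])
E
```

```text
top [[599.7, 0.0, 331.5], [0.0, 599.7, 235.8], [0.0, 0.0, 1.0]] -0.05161431993555192 [ 431.   62. 1488.] [[-0.03, -1.0, -0.0], [-1.0, 0.03, -0.09], [0.09, 0.0, -1.0]]
side [[445.0, 0.0, 323.8], [0.0, 445.0, 239.2], [0.0, 0.0, 1.0]] -0.024691043559773203 [308. 870. 667.] [[-0.95, -0.31, 0.01], [-0.19, 0.55, -0.81], [0.25, -0.77, -0.58]]
0.1 [[0.919, 0.395, -0.0], [0.395, -0.919, 0.001], [0.0, -0.001, -1.0]] 85.4436562921737
```

View pics/top0.png

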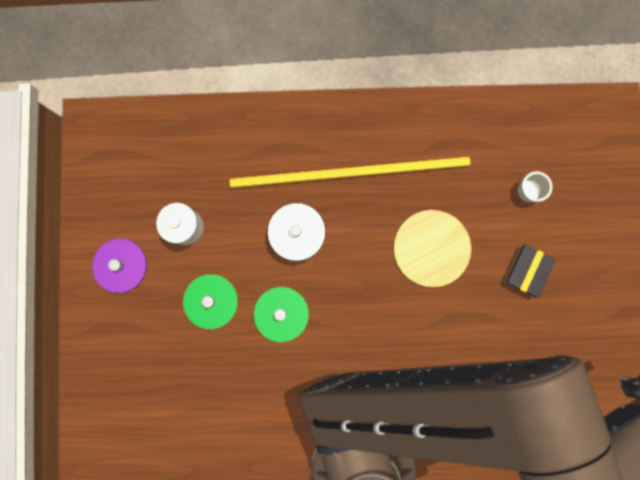

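View pics/side0.png

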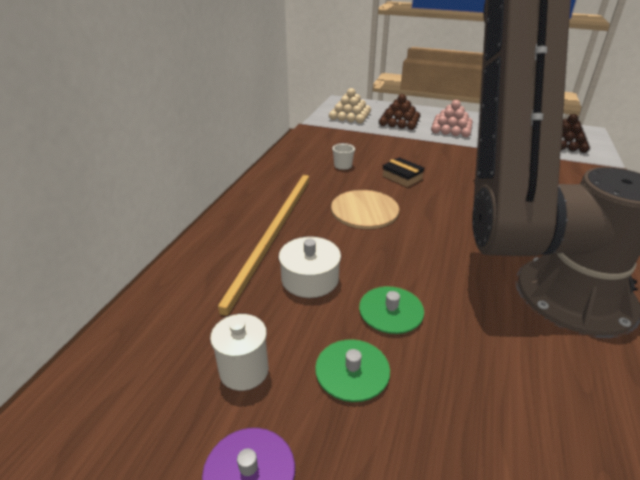

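The top view shows the dish with its lid at about (296,233), knob (295,230), board at (433,248) and the rail from (230,183) to (470,161). The jar is at (180,224), with the cup and box on the right. In the side view the dish is at (310,265) with its knob at (310,247), and the board at (365,208). The green and purple lids are decoys.

```bash
cat > m.py <<'E'
from h import *
T=cv2.imread("pics/top0.png");S=cv2.imread("pics/side0.png");pt=camera_params("top");ps=camera_params("side")
def blobs(im,lo,hi,box,n):
    m=cv2.inRange(cv2.cvtColor(im,cv2.COLOR_BGR2HSV),lo,hi);k=np.zeros_like(m);x0,y0,x1,y1=box;k[y0:y1,x0:x1]=m[y0:y1,x0:x1]
    cs=max(cv2.findContours(k,cv2.RETR_EXTERNAL,cv2.CHAIN_APPROX_NONE)[0],key=cv2.contourArea)
    print(n,cv2.contourArea(cs),[np.round(v,1) for v in cv2.fitEllipse(cs)]);return cs
def fitcircle(P):
    A=np.c_[2*P,np.ones(len(P))];s=np.linalg.lstsq(A,(P**2).sum(1),rcond=None)[0];return s[:2],2*np.sqrt(s[2]+s[:2]@s[:2])
Wl,Wh=(0,0,120),(180,70,255)
lid=blobs(T,Wl,Wh,(255,195,340,275),"lid top")
bt=blobs(T,(10,60,120),(35,255,255),(380,195,490,300),"board top")
bs=blobs(S,(10,50,120),(35,255,255),(322,185,410,232),"board side")
rl=blobs(T,(18,120,120),(35,255,255),(215,140,485,195),"rail top")
for z in (72,): print("lid plate",*fitcircle(np.array([onz(pt,c[0],z)[:2] for c in lid])))
for n,p,c in(("t",pt,bt),("s",ps,bs)):
    for z in(0,12,24): print("board",n,z,*fitcircle(np.array([onz(p,q[0],z)[:2] for q in c])))
P=np.array([onz(pt,c[0],25)[:2] for c in rl]);r=cv2.minAreaRect(P.astype(np.float32));print("rail",r)
# knob triangulation
v=[]
for im,(x0,y0,x1,y1) in((T,(280,215,312,248)),(S,(298,232,322,258))):
    cv2.imwrite(f"pics/k{len(v)}.png",cv2.resize(im[y0-10:y1+10,x0-10:x1+10],None,fx=8,fy=8,interpolation=cv2.INTER_CUBIC));v.append(1)
E
python3 m.py; python3 - <<'E'
import cv2,numpy as np
a=cv2.imread("pics/k0.png");b=cv2.imread("pics/k1.png")
h=420
f=lambda i:cv2.copyMakeBorder(i,0,h-i.shape[0],0,0,cv2.BORDER_CONSTANT) 
print(a.shape,b.shape);o=np.hstack([f(a),f(b)]);cv2.imwrite("pics/kk.png",o);print(o.shape)
E
```

```text
lid top 2562.5 [array([295.9, 231.7]), array([56.8, 57.5]), np.float64(22.0)]
board top 11336.0 [array([434.5, 247. ]), array([122.7, 129.4]), np.float64(90.0)]
board side 2074.0 [array([364.8, 207.8]), array([38.4, 68.8]), np.float64(93.6)]
rail top 2220.5 [array([347.4, 172.1]), array([  9.8, 443.9]), np.float64(84.7)]
lid plate [578.0019199 146.7879456] 136.04269255177604
board t 0 [ 538.04332377 -193.47672902] 307.3185272750298
board t 12 [ 537.17654591 -191.42038662] 304.84034229318894
board t 24 [ 536.30976805 -189.36404422] 302.3621573113471
board s 0 [ 535.39357008 -206.56426655] 205.28863199449032
board s 12 [ 531.31035086 -187.20278768] 201.59636546887626
board s 24 [ 527.22713164 -167.84130881] 197.90409894325822
rail ((727.8267822265625, 12.54443359375), (26.25579833984375, 602.0115966796875), 3.653554677963257)
(424, 416, 3) (368, 352, 3)Traceback (most recent call last):
  File "<stdin>", line 5, in <module>
  File "<stdin>", line 4, in <lambda>
cv2.error: OpenCV(4.12.0) /io/opencv/modules/core/src/copy.cpp:1160: error: (-215:Assertion failed) top >= 0 && bottom >= 0 && left >= 0 && right >= 0 && _src.dims() <= 2 in function 'copyMakeBorder'
```

```bash
sed -i 's/(10,60,120),(35,255,255),(380/(10,60,185),(35,255,255),(380/; s/(10,50,120)/(10,50,150)/' m.py && python3 m.py | grep board; python3 - <<'E'
import cv2,numpy as np
a=cv2.imread("pics/k0.png");b=cv2.imread("pics/k1.png")
f=lambda i:cv2.copyMakeBorder(i,0,424-i.shape[0],0,0,cv2.BORDER_CONSTANT)
o=np.hstack([f(a),f(b)]);cv2.imwrite("pics/kk.png",o)
E
```

```text
board top 4653.0 [array([432.3, 247.9]), array([76.3, 77.7]), np.float64(129.7)]
board side 1894.5 [array([364.7, 207.6]), array([35.8, 67.4]), np.float64(93.8)]
board t 0 [ 534.89327236 -187.49002696] 192.18323419193547
board t 12 [ 534.05189619 -185.48196071] 190.63348836645756
board t 24 [ 533.21052002 -183.47389445] 189.0837425409794
board s 0 [ 535.46011811 -206.32408417] 195.1815685623121
board s 12 [ 531.37570197 -186.96692516] 191.67108498112373
board s 24 [ 527.29128584 -167.60976615] 188.16060139994667
```

View pics/kk.png

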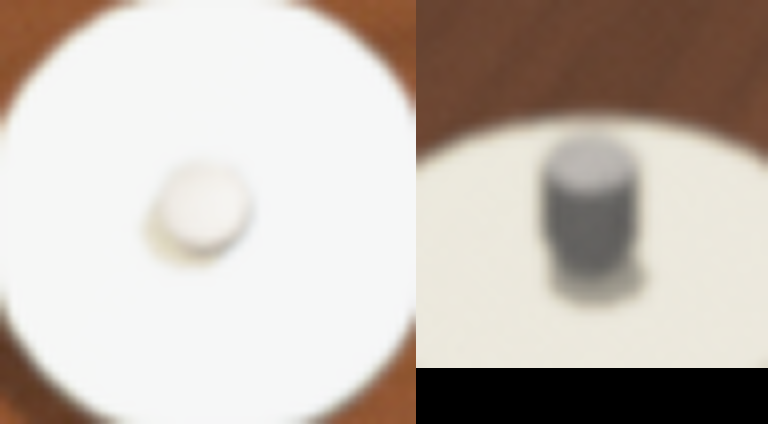

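The crop shows the knob top centred at about (295.2,230.1) in the top picture and (309.6,241.8) in the side picture.

```bash
cat >> h.py <<'E'
from scipy.spatial.transform import Rotation as Ro
def go(X,yaw,tilt=None):
    s=sense();R=np.array(s["eef_rot"]);c,d=np.cos(yaw),np.sin(yaw)
    G=np.array([[c,d,0],[d,-c,0],[0,0,-1]])
    print("tcp",np.round(s["tcp_pos"],1),"t",s["clock"],"F",np.round(s["contact_force"],1),"w",round(s["width"],1))
    print(" cm",np.round(R.T@(np.array(X)-s["tcp_pos"])/10,2),"deg",np.round(np.degrees(Ro.from_matrix(R.T@G).as_rotvec()),2))
E
python3 - <<'E'
from h import *
pt=camera_params("top");ps=camera_params("side")
print(tri((pt,(295.2,230.1)),(ps,(309.6,241.8))))
go((578,147,170),.0638)
E
```

```text
(array([576.5559376 , 145.83761057, 106.97012962]), [np.float64(1.2966070479368355), np.float64(1.296607047936972)])
tcp [ 246.7 -574.   230.8] t 0.1 F [-0.5 -0.2  0.4] w 85.4
 cm [ 58.9  -53.16   6.14] deg [-0.06  0.   19.59]
```

servo_tool:
  increments:
    - {"tx": 1,"ty": -0.9,"rz": 1}
    - {"tx": 3.5,"ty": -3.2,"rz": 2}
    - {"tx": 6.5,"ty": -5.9,"rz": 4}
    - {"tx": 10,"ty": -9,"rz": 6}
    - {"tx": 13.5,"ty": -12.2,"rz": 8}
    - {"tx": 17,"ty": -15.3,"rz": 10}
    - {"tx": 20.5,"ty": -18.5,"rz": 12}
    - {"tx": 24,"ty": -21.7,"rz": 14}
    - {"tx": 27.5,"ty": -24.8,"rz": 16}
    - {"tx": 31,"ty": -28,"rz": 18}
    - {"tx": 34.5,"ty": -31.1,"rz": 19}
    - {"tx": 37,"ty": -33.4,"rz": 19.6}

```text
schema error: expected keys tx, ty, tz, rx, ry, rz
```

```bash
python3 -c "
from h import *
go((577,146,170),.0638)"
```

```text
tcp [ 246.7 -574.   230.8] t 0.1 F [-0.5 -0.2  0.4] w 85.4
 cm [ 58.77 -53.11   6.14] deg [-0.06  0.   19.59]
```

All six keys are required in each row.

servo_tool:
  increments:
    - {"tx": 1,"ty": -0.9,"tz": 0,"rx": 0,"ry": 0,"rz": 1}
    - {"tx": 3.5,"ty": -3.2,"tz": 0,"rx": 0,"ry": 0,"rz": 2}
    - {"tx": 6.5,"ty": -5.9,"tz": 0,"rx": 0,"ry": 0,"rz": 4}
    - {"tx": 10,"ty": -9,"tz": 0,"rx": 0,"ry": 0,"rz": 6}
    - {"tx": 13.5,"ty": -12.2,"tz": 0,"rx": 0,"ry": 0,"rz": 8}
    - {"tx": 17,"ty": -15.3,"tz": 0,"rx": 0,"ry": 0,"rz": 10}
    - {"tx": 20.5,"ty": -18.5,"tz": 0,"rx": 0,"ry": 0,"rz": 12}
    - {"tx": 24,"ty": -21.7,"tz": 0,"rx": 0,"ry": 0,"rz": 14}
    - {"tx": 27.5,"ty": -24.8,"tz": 0,"rx": 0,"ry": 0,"rz": 16}
    - {"tx": 31,"ty": -28,"tz": 0,"rx": 0,"ry": 0,"rz": 18}
    - {"tx": 34.5,"ty": -31.1,"tz": 0,"rx": 0,"ry": 0,"rz": 19}
    - {"tx": 37,"ty": -33.4,"tz": 0,"rx": 0,"ry": 0,"rz": 19.6}

```text
clock: 1.3
tcp_pos: [455.4, -118.9, 231.2]
eef_rot: [[0.998, 0.064, -0.0], [0.064, -0.998, 0.0], [-0.0, -0.0, -1.0]]
contact_force: [-0.2, 0.2, -0.8]
width: 85.3
grip_force: 0.0
```

```bash
python3 -c "
from h import *
go((577,146,190),.0638)"
```

```text
tcp [ 455.4 -118.9  231.2] t 1.3 F [-0.2  0.2 -0.8] w 85.3
 cm [ 13.83 -25.65   4.13] deg [-0.01  0.01  0.02]
```

servo_tool:
  increments:
    - {"tx": 0.8,"ty": -1.6,"tz": 0,"rx": 0,"ry": 0,"rz": 0}
    - {"tx": 2.5,"ty": -4.6,"tz": 0.5,"rx": 0,"ry": 0,"rz": 0}
    - {"tx": 4.5,"ty": -8.4,"tz": 1,"rx": 0,"ry": 0,"rz": 0}
    - {"tx": 6.5,"ty": -12,"tz": 2,"rx": 0,"ry": 0,"rz": 0}
    - {"tx": 8.5,"ty": -15.8,"tz": 2.5,"rx": 0,"ry": 0,"rz": 0}
    - {"tx": 10.5,"ty": -19.5,"tz": 3,"rx": 0,"ry": 0,"rz": 0}
    - {"tx": 12.2,"ty": -22.6,"tz": 3.5,"rx": 0,"ry": 0,"rz": 0}
    - {"tx": 13.3,"ty": -24.7,"tz": 4,"rx": 0,"ry": 0,"rz": 0}
    - {"tx": 13.8,"ty": -25.6,"tz": 4.1,"rx": 0,"ry": 0,"rz": 0}
    - {"tx": 13.8,"ty": -25.6,"tz": 4.1,"rx": 0,"ry": 0,"rz": 0}
    - {"tx": 13.8,"ty": -25.6,"tz": 4.1,"rx": 0,"ry": 0,"rz": 0}

```text
clock: 2.4
tcp_pos: [575.9, 142.2, 190.3]
eef_rot: [[0.998, 0.063, -0.0], [0.063, -0.998, -0.0], [-0.0, 0.0, -1.0]]
contact_force: [-0.6, 0.9, 0.7]
width: 85.5
grip_force: 0.0
```

```bash
python3 - <<'E'
from h import *
p=camera_params("wrist");cv2.imwrite("pics/w1.png",grab_frame("wrist"))
print("pred knob top px",proj(p,(577,146,107)),"plate ctr",proj(p,(577,146,72)))
go((577,146,79),.0638)
E
```

```text
pred knob top px [308.13817193 244.58838565] plate ctr [308.95209152 228.86639302]
tcp [576.  141.9 190.5] t 2.45 F [ 1.1 -0.3  0.2] w 85.6
 cm [ 0.13 -0.41 11.15] deg [ 0.02  0.   -0.05]
```

View pics/w1.png

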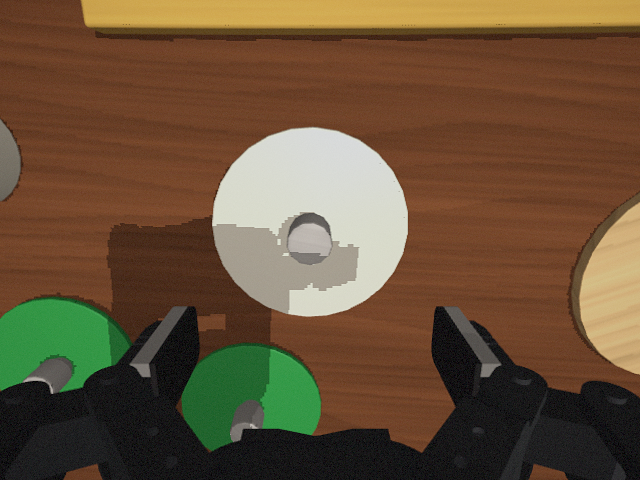

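The wrist picture shows the knob top at about (309,243), where I predicted (308,245). The lid plate is at (310,222), and the rail runs level in the image, so the yaw matches it. I'll go down to the knob.

servo_tool:
  increments:
    - {"tx": 0.1,"ty": -0.4,"tz": 1,"rx": 0,"ry": 0,"rz": 0}
    - {"tx": 0.1,"ty": -0.4,"tz": 3,"rx": 0,"ry": 0,"rz": 0}
    - {"tx": 0.1,"ty": -0.4,"tz": 5,"rx": 0,"ry": 0,"rz": 0}
    - {"tx": 0.1,"ty": -0.4,"tz": 7,"rx": 0,"ry": 0,"rz": 0}
    - {"tx": 0.1,"ty": -0.4,"tz": 8.5,"rx": 0,"ry": 0,"rz": 0}
    - {"tx": 0.1,"ty": -0.4,"tz": 9.6,"rx": 0,"ry": 0,"rz": 0}
    - {"tx": 0.1,"ty": -0.4,"tz": 10.4,"rx": 0,"ry": 0,"rz": 0}
    - {"tx": 0.1,"ty": -0.4,"tz": 10.9,"rx": 0,"ry": 0,"rz": 0}
    - {"tx": 0.1,"ty": -0.4,"tz": 11,"rx": 0,"ry": 0,"rz": 0}
    - {"tx": 0.1,"ty": -0.4,"tz": 11,"rx": 0,"ry": 0,"rz": 0}

```text
clock: 3.45
tcp_pos: [577.2, 147.0, 80.6]
eef_rot: [[0.998, 0.064, 0.0], [0.064, -0.998, -0.0], [0.0, 0.0, -1.0]]
contact_force: [0.0, -0.3, 0.4]
width: 85.7
grip_force: 0.0
```

```bash
python3 -c "
from h import *
go((577,146,79),.0638)"
```

```text
tcp [577.2 147.   80.6] t 3.45 F [ 0.  -0.3  0.4] w 85.7
 cm [-0.02  0.1   0.16] deg [ 0.   -0.03 -0.01]
```

servo_tool:
  increments:
    - {"tx": 0,"ty": 0,"tz": 0,"rx": 0,"ry": 0,"rz": 0}
    - {"tx": 0,"ty": 0,"tz": 0,"rx": 0,"ry": 0,"rz": 0}
    - {"tx": 0,"ty": 0,"tz": 0,"rx": 0,"ry": 0,"rz": 0}
    - {"tx": 0,"ty": 0,"tz": 0,"rx": 0,"ry": 0,"rz": 0}
    - {"tx": 0,"ty": 0,"tz": 0,"rx": 0,"ry": 0,"rz": 0}
    - {"tx": 0,"ty": 0,"tz": 0,"rx": 0,"ry": 0,"rz": 0}
    - {"tx": 0,"ty": 0,"tz": 0,"rx": 0,"ry": 0,"rz": 0}
    - {"tx": 0,"ty": 0,"tz": 0,"rx": 0,"ry": 0,"rz": 0}
    - {"tx": 0,"ty": 0,"tz": 0,"rx": 0,"ry": 0,"rz": 0}
    - {"tx": 0,"ty": 0,"tz": 0,"rx": 0,"ry": 0,"rz": 0}
  grip: 0

```text
clock: 4.45
tcp_pos: [577.2, 147.0, 80.8]
eef_rot: [[0.998, 0.064, 0.001], [0.064, -0.998, -0.0], [0.001, 0.0, -1.0]]
contact_force: [-1.0, -0.1, 6.1]
width: 26.3
grip_force: 58.8
```

servo_tool:
  increments:
    - {"tx": 0,"ty": 0,"tz": -0.2,"rx": 0,"ry": 0,"rz": 0}
    - {"tx": 0,"ty": 0,"tz": -0.5,"rx": 0,"ry": 0,"rz": 0}
    - {"tx": 0,"ty": 0,"tz": -1,"rx": 0,"ry": 0,"rz": 0}
    - {"tx": 0,"ty": 0,"tz": -1.6,"rx": 0,"ry": 0,"rz": 0}
    - {"tx": 0,"ty": 0,"tz": -2.4,"rx": 0,"ry": 0,"rz": 0}
    - {"tx": 0,"ty": 0,"tz": -3.4,"rx": 0,"ry": 0,"rz": 0}
    - {"tx": 0,"ty": 0,"tz": -4.6,"rx": 0,"ry": 0,"rz": 0}
    - {"tx": 0,"ty": 0,"tz": -5.8,"rx": 0,"ry": 0,"rz": 0}
    - {"tx": 0,"ty": 0,"tz": -6.6,"rx": 0,"ry": 0,"rz": 0}
    - {"tx": 0,"ty": 0,"tz": -7,"rx": 0,"ry": 0,"rz": 0}
    - {"tx": 0,"ty": 0,"tz": -7,"rx": 0,"ry": 0,"rz": 0}
    - {"tx": 0,"ty": 0,"tz": -7,"rx": 0,"ry": 0,"rz": 0}

```text
clock: 5.65
tcp_pos: [576.8, 147.0, 150.0]
eef_rot: [[0.998, 0.064, -0.0], [0.064, -0.998, -0.0], [-0.0, 0.0, -1.0]]
contact_force: [-0.1, 0.2, -3.0]
width: 26.4
grip_force: 59.1
```

```bash
python3 - <<'E'
from h import *
a=grab_frame("side")[190:350,220:450];b=grab_frame("wrist")[::2,::2]
a=cv2.resize(a,None,fx=2,fy=2);b=cv2.copyMakeBorder(b,0,80,0,0,0)
cv2.imwrite("pics/l1.png",np.hstack([a,b]));go((533,-186,130),.0638)
E
```

```text
tcp [576.8 147.  149.8] t 5.75 F [-0.7  0.5 -2.3] w 26.1
 cm [-6.49 32.95  1.99] deg [ 0.01  0.05 -0.01]
```

View pics/l1.png

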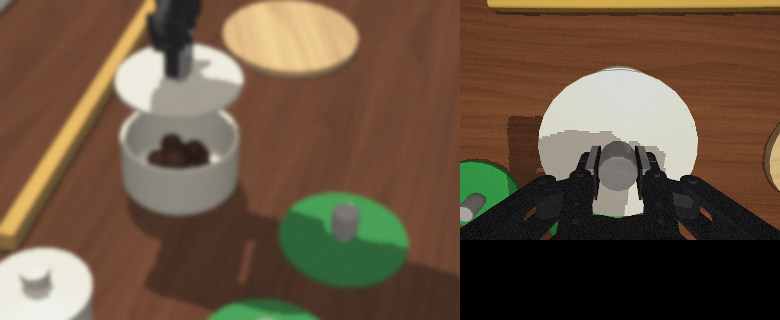

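The side crop (left half) shows the lid held level above the dish, at about (178,80) in the crop, with the truffles visible below it. I'll carry it to the board.

servo_tool:
  increments:
    - {"tx": -0.2,"ty": 1,"tz": 0,"rx": 0,"ry": 0,"rz": 0}
    - {"tx": -0.7,"ty": 3.5,"tz": 0,"rx": 0,"ry": 0,"rz": 0}
    - {"tx": -1.3,"ty": 6.5,"tz": 0,"rx": 0,"ry": 0,"rz": 0}
    - {"tx": -2,"ty": 10,"tz": 0,"rx": 0,"ry": 0,"rz": 0}
    - {"tx": -2.7,"ty": 13.5,"tz": 0,"rx": 0,"ry": 0,"rz": 0}
    - {"tx": -3.4,"ty": 17,"tz": 0,"rx": 0,"ry": 0,"rz": 0}
    - {"tx": -4.1,"ty": 20.5,"tz": 0,"rx": 0,"ry": 0,"rz": 0}
    - {"tx": -4.8,"ty": 24,"tz": 0,"rx": 0,"ry": 0,"rz": 0}
    - {"tx": -5.4,"ty": 27.5,"tz": 0,"rx": 0,"ry": 0,"rz": 0}
    - {"tx": -6,"ty": 30.5,"tz": 0,"rx": 0,"ry": 0,"rz": 0}
    - {"tx": -6.4,"ty": 32.3,"tz": 0,"rx": 0,"ry": 0,"rz": 0}
    - {"tx": -6.5,"ty": 33,"tz": 0,"rx": 0,"ry": 0,"rz": 0}

```text
clock: 6.95
tcp_pos: [532.4, -188.6, 150.0]
eef_rot: [[0.998, 0.061, -0.0], [0.061, -0.998, -0.0], [-0.0, 0.0, -1.0]]
contact_force: [0.0, 0.1, -1.8]
width: 26.4
grip_force: 59.3
```

servo_tool:
  increments:
    - {"tx": 0,"ty": 0,"tz": 0,"rx": 0,"ry": 0,"rz": 0}
    - {"tx": 0,"ty": 0,"tz": 1,"rx": 0,"ry": 0,"rz": 0}
    - {"tx": 0,"ty": 0,"tz": 3,"rx": 0,"ry": 0,"rz": 0}
    - {"tx": 0,"ty": 0,"tz": 5,"rx": 0,"ry": 0,"rz": 0}
    - {"tx": 0,"ty": 0,"tz": 7,"rx": 0,"ry": 0,"rz": 0}
    - {"tx": 0,"ty": 0,"tz": 8.5,"rx": 0,"ry": 0,"rz": 0}
    - {"tx": 0,"ty": 0,"tz": 9.5,"rx": 0,"ry": 0,"rz": 0}
    - {"tx": 0,"ty": 0,"tz": 10,"rx": 0,"ry": 0,"rz": 0}
    - {"tx": 0,"ty": 0,"tz": 10,"rx": 0,"ry": 0,"rz": 0}
    - {"tx": 0,"ty": 0,"tz": 10,"rx": 0,"ry": 0,"rz": 0}

```text
clock: 7.95
tcp_pos: [533.4, -186.4, 50.7]
eef_rot: [[0.998, 0.064, 0.001], [0.064, -0.998, -0.0], [0.001, 0.0, -1.0]]
contact_force: [0.7, 0.5, -2.3]
width: 26.7
grip_force: 59.3
```

```bash
python3 - <<'E'
from h import *
a=grab_frame("side")[150:290,270:470];b=grab_frame("top")[180:320,330:530]
cv2.imwrite("pics/b1.png",cv2.resize(np.hstack([a,b]),None,fx=2,fy=2));go((533,-186,36),.0638)
E
```

```text
tcp [ 533.5 -186.5   51. ] t 8.05 F [ 0.8  0.  -2.1] w 26.3
 cm [-0.05 -0.06  1.5 ] deg [ 0.04 -0.06  0.  ]
```

View pics/b1.png

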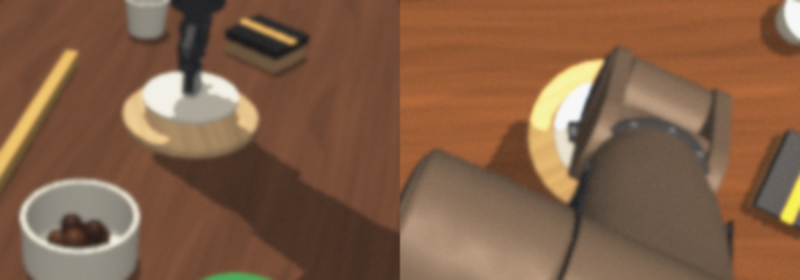

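The lid is centred over the board, at about (190,100) in the left crop. I'll lower it slowly.

servo_tool:
  increments:
    - {"tx": 0,"ty": 0,"tz": 0.3,"rx": 0,"ry": 0,"rz": 0}
    - {"tx": 0,"ty": 0,"tz": 0.6,"rx": 0,"ry": 0,"rz": 0}
    - {"tx": 0,"ty": 0,"tz": 0.9,"rx": 0,"ry": 0,"rz": 0}
    - {"tx": 0,"ty": 0,"tz": 1.1,"rx": 0,"ry": 0,"rz": 0}
    - {"tx": 0,"ty": 0,"tz": 1.2,"rx": 0,"ry": 0,"rz": 0}
    - {"tx": 0,"ty": 0,"tz": 1.3,"rx": 0,"ry": 0,"rz": 0}
    - {"tx": 0,"ty": 0,"tz": 1.35,"rx": 0,"ry": 0,"rz": 0}
    - {"tx": 0,"ty": 0,"tz": 1.4,"rx": 0,"ry": 0,"rz": 0}
    - {"tx": 0,"ty": 0,"tz": 1.4,"rx": 0,"ry": 0,"rz": 0}
    - {"tx": 0,"ty": 0,"tz": 1.4,"rx": 0,"ry": 0,"rz": 0}

```text
clock: 9.05
tcp_pos: [533.2, -186.5, 36.4]
eef_rot: [[0.998, 0.064, 0.0], [0.064, -0.998, -0.0], [0.0, 0.0, -1.0]]
contact_force: [0.1, 0.1, -1.6]
width: 26.5
grip_force: 59.3
```

servo_tool:
  increments:
    - {"tx": 0,"ty": 0,"tz": 0.02,"rx": 0,"ry": 0,"rz": 0}
    - {"tx": 0,"ty": 0,"tz": 0.04,"rx": 0,"ry": 0,"rz": 0}
    - {"tx": 0,"ty": 0,"tz": 0.06,"rx": 0,"ry": 0,"rz": 0}
    - {"tx": 0,"ty": 0,"tz": 0.08,"rx": 0,"ry": 0,"rz": 0}
    - {"tx": 0,"ty": 0,"tz": 0.1,"rx": 0,"ry": 0,"rz": 0}
    - {"tx": 0,"ty": 0,"tz": 0.1,"rx": 0,"ry": 0,"rz": 0}

```text
clock: 9.65
tcp_pos: [533.2, -186.5, 35.8]
eef_rot: [[0.998, 0.064, 0.0], [0.064, -0.998, -0.0], [0.0, 0.0, -1.0]]
contact_force: [-1.7, 1.2, 6.6]
width: 26.1
grip_force: 59.6
```

It's in contact with the board at 6.6 N. I'll release and go up.

servo_tool:
  increments:
    - {"tx": 0,"ty": 0,"tz": 0,"rx": 0,"ry": 0,"rz": 0}
    - {"tx": 0,"ty": 0,"tz": 0,"rx": 0,"ry": 0,"rz": 0}
    - {"tx": 0,"ty": 0,"tz": 0,"rx": 0,"ry": 0,"rz": 0}
    - {"tx": 0,"ty": 0,"tz": 0,"rx": 0,"ry": 0,"rz": 0}
    - {"tx": 0,"ty": 0,"tz": 0,"rx": 0,"ry": 0,"rz": 0}
    - {"tx": 0,"ty": 0,"tz": 0,"rx": 0,"ry": 0,"rz": 0}
  grip: 0.75

```text
clock: 10.25
tcp_pos: [533.2, -186.5, 35.3]
eef_rot: [[0.998, 0.064, 0.0], [0.064, -0.998, -0.0], [0.0, 0.0, -1.0]]
contact_force: [-0.0, -0.4, -0.1]
width: 63.8
grip_force: 0.0
```

servo_tool:
  increments:
    - {"tx": 0,"ty": 0,"tz": -0.3,"rx": 0,"ry": 0,"rz": 0}
    - {"tx": 0,"ty": 0,"tz": -1,"rx": 0,"ry": 0,"rz": 0}
    - {"tx": 0,"ty": 0,"tz": -2.5,"rx": 0,"ry": 0,"rz": 0}
    - {"tx": 0,"ty": 0,"tz": -4.5,"rx": 0,"ry": 0,"rz": 0}
    - {"tx": 0,"ty": 0,"tz": -7,"rx": 0,"ry": 0,"rz": 0}
    - {"tx": 0,"ty": 0,"tz": -9.5,"rx": 0,"ry": 0,"rz": 0}
    - {"tx": 0,"ty": 0,"tz": -11.5,"rx": 0,"ry": 0,"rz": 0}
    - {"tx": 0,"ty": 0,"tz": -12.5,"rx": 0,"ry": 0,"rz": 0}
    - {"tx": 0,"ty": 0,"tz": -12.5,"rx": 0,"ry": 0,"rz": 0}

```text
clock: 11.15
tcp_pos: [533.5, -186.6, 161.7]
eef_rot: [[0.998, 0.064, 0.002], [0.064, -0.998, -0.001], [0.002, 0.001, -1.0]]
contact_force: [-0.0, -0.6, -0.3]
width: 64.2
grip_force: 0.0
```

```bash
python3 - <<'E'
from h import *
n=np.array([np.cos(.0638),np.sin(.0638)]);d=np.array([577,147.])-n*90
print(d);go((*d,160),.0638)
E
```

```text
[487.18310768 141.26189462]
tcp [ 533.5 -186.6  161.7] t 11.15 F [-0.  -0.6 -0.3] w 64.2
 cm [ -2.54 -33.02   0.12] deg [ 0.08 -0.13 -0.  ]
```

servo_tool:
  increments:
    - {"tx": -0.1,"ty": -1,"tz": 0,"rx": 0,"ry": 0,"rz": 0}
    - {"tx": -0.3,"ty": -3.5,"tz": 0,"rx": 0,"ry": 0,"rz": 0}
    - {"tx": -0.5,"ty": -6.5,"tz": 0,"rx": 0,"ry": 0,"rz": 0}
    - {"tx": -0.8,"ty": -10,"tz": 0,"rx": 0,"ry": 0,"rz": 0}
    - {"tx": -1,"ty": -13.5,"tz": 0,"rx": 0,"ry": 0,"rz": 0}
    - {"tx": -1.3,"ty": -17,"tz": 0,"rx": 0,"ry": 0,"rz": 0}
    - {"tx": -1.6,"ty": -20.5,"tz": 0,"rx": 0,"ry": 0,"rz": 0}
    - {"tx": -1.8,"ty": -24,"tz": 0,"rx": 0,"ry": 0,"rz": 0}
    - {"tx": -2.1,"ty": -27.5,"tz": 0,"rx": 0,"ry": 0,"rz": 0}
    - {"tx": -2.3,"ty": -30.5,"tz": 0,"rx": 0,"ry": 0,"rz": 0}
    - {"tx": -2.5,"ty": -32.3,"tz": 0,"rx": 0,"ry": 0,"rz": 0}
    - {"tx": -2.5,"ty": -33,"tz": 0,"rx": 0,"ry": 0,"rz": 0}

```text
clock: 12.35
tcp_pos: [485.9, 143.0, 159.2]
eef_rot: [[0.998, 0.066, -0.002], [0.066, -0.998, -0.0], [-0.002, 0.0, -1.0]]
contact_force: [1.1, -0.6, 0.0]
width: 63.9
grip_force: 0.0
```

```bash
python3 - <<'E'
from h import *
p=camera_params("wrist");w=grab_frame("wrist");t=grab_frame("top")
pt=camera_params("top")
m=cv2.inRange(cv2.cvtColor(t,cv2.COLOR_BGR2HSV),(0,0,120),(180,70,255))
print("pred dish top centre wrist px",proj(p,(577,147,65)))
cv2.imwrite("pics/w2.png",np.hstack([w[::2,::2],cv2.resize(t[180:340,220:500],(420,240))]))
go((487,141,25),.0638)
E
```

```text
pred dish top centre wrist px [317.90093522  84.56511914]
tcp [486.6 141.9 159.5] t 12.45 F [0.1 0.4 0.3] w 64.1
 cm [ 0.05  0.09 13.45] deg [0.01 0.08 0.08]
```

View pics/w2.png

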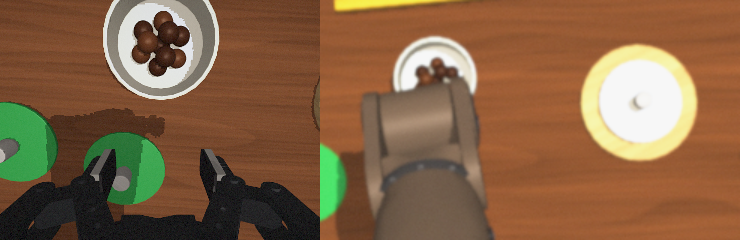

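The right crop shows the lid wholly on the board at (640,101). In the wrist view the dish is centred at about (322,84) full-size, where I predicted (318,85). Before going down I'll check the clearance to the green lid.

```bash
python3 - <<'E'
from h import *
pt=camera_params("top")
for uv in((281,315),(280,288),(300,295)): print(onz(pt,uv,15))
E
```

```text
[380.38021703 191.54444925  15.        ]
[446.157154   192.51191509  15.        ]
[427.66269132 143.9329562   15.        ]
```

servo_tool:
  increments:
    - {"tx": 0,"ty": 0,"tz": 1,"rx": 0,"ry": 0,"rz": 0}
    - {"tx": 0,"ty": 0,"tz": 3,"rx": 0,"ry": 0,"rz": 0}
    - {"tx": 0,"ty": 0,"tz": 5.5,"rx": 0,"ry": 0,"rz": 0}
    - {"tx": 0,"ty": 0,"tz": 8,"rx": 0,"ry": 0,"rz": 0}
    - {"tx": 0,"ty": 0,"tz": 10,"rx": 0,"ry": 0,"rz": 0}
    - {"tx": 0,"ty": 0,"tz": 12,"rx": 0,"ry": 0,"rz": 0}
    - {"tx": 0,"ty": 0,"tz": 13.3,"rx": 0,"ry": 0,"rz": 0}
    - {"tx": 0,"ty": 0,"tz": 14,"rx": 0,"ry": 0,"rz": 0}
    - {"tx": 0,"ty": 0,"tz": 14,"rx": 0,"ry": 0,"rz": 0}
    - {"tx": 0,"ty": 0,"tz": 14,"rx": 0,"ry": 0,"rz": 0}

```text
clock: 13.45
tcp_pos: [487.4, 141.1, 20.6]
eef_rot: [[0.998, 0.063, 0.0], [0.063, -0.998, -0.0], [0.0, 0.0, -1.0]]
contact_force: [0.6, 0.5, -0.9]
width: 64.0
grip_force: 0.0
```

servo_tool:
  increments:
    - {"tx": 0.3,"ty": 0,"tz": 0,"rx": 0,"ry": 0,"rz": 0}
    - {"tx": 0.7,"ty": 0,"tz": 0,"rx": 0,"ry": 0,"rz": 0}
    - {"tx": 1.1,"ty": 0,"tz": 0,"rx": 0,"ry": 0,"rz": 0}
    - {"tx": 1.5,"ty": 0,"tz": 0,"rx": 0,"ry": 0,"rz": 0}
    - {"tx": 1.8,"ty": 0,"tz": 0,"rx": 0,"ry": 0,"rz": 0}
    - {"tx": 2.1,"ty": 0,"tz": 0,"rx": 0,"ry": 0,"rz": 0}
    - {"tx": 2.4,"ty": 0,"tz": 0,"rx": 0,"ry": 0,"rz": 0}
    - {"tx": 2.7,"ty": 0,"tz": 0,"rx": 0,"ry": 0,"rz": 0}
    - {"tx": 3.0,"ty": 0,"tz": 0,"rx": 0,"ry": 0,"rz": 0}
    - {"tx": 3.3,"ty": 0,"tz": 0,"rx": 0,"ry": 0,"rz": 0}
    - {"tx": 3.6,"ty": 0,"tz": 0,"rx": 0,"ry": 0,"rz": 0}
    - {"tx": 4.0,"ty": 0,"tz": 0,"rx": 0,"ry": 0,"rz": 0}

```text
clock: 14.65
tcp_pos: [525.4, 143.7, 20.1]
eef_rot: [[0.998, 0.064, -0.004], [0.064, -0.998, -0.001], [-0.004, 0.0, -1.0]]
contact_force: [-8.3, -0.7, 4.8]
width: 63.9
grip_force: 4.2
```

```bash
python3 - <<'E'
from h import *
w=grab_frame("wrist");a=grab_frame("side")[190:350,220:430]
cv2.imwrite("pics/p1.png",np.hstack([w[::2,::2],cv2.resize(a,(315,240))]))
go((577,146,20),.0638)
E
```

```text
tcp [526.3 143.7  20.1] t 14.75 F [-5.  -0.1  1.6] w 64.2
 cm [ 5.08  0.1  -0.  ] deg [0.02 0.15 0.  ]
```

View pics/p1.png

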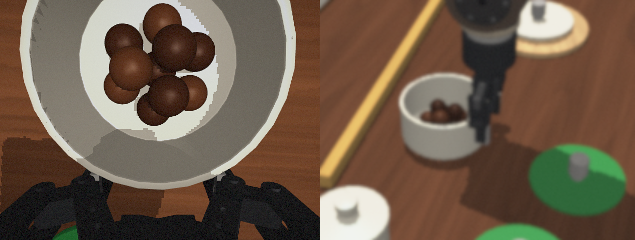

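The wrist view shows both fingers bearing evenly on the dish rim at about (95,180) and (215,180), and the dish upright. I'll keep pushing.

servo_tool:
  increments:
    - {"tx": 0.3,"ty": 0,"tz": 0,"rx": 0,"ry": 0,"rz": 0}
    - {"tx": 0.7,"ty": 0,"tz": 0,"rx": 0,"ry": 0,"rz": 0}
    - {"tx": 1.1,"ty": 0,"tz": 0,"rx": 0,"ry": 0,"rz": 0}
    - {"tx": 1.5,"ty": 0,"tz": 0,"rx": 0,"ry": 0,"rz": 0}
    - {"tx": 1.9,"ty": 0,"tz": 0,"rx": 0,"ry": 0,"rz": 0}
    - {"tx": 2.3,"ty": 0,"tz": 0,"rx": 0,"ry": 0,"rz": 0}
    - {"tx": 2.7,"ty": 0,"tz": 0,"rx": 0,"ry": 0,"rz": 0}
    - {"tx": 3.0,"ty": 0,"tz": 0,"rx": 0,"ry": 0,"rz": 0}
    - {"tx": 3.3,"ty": 0,"tz": 0,"rx": 0,"ry": 0,"rz": 0}
    - {"tx": 3.6,"ty": 0,"tz": 0,"rx": 0,"ry": 0,"rz": 0}
    - {"tx": 3.8,"ty": 0,"tz": 0,"rx": 0,"ry": 0,"rz": 0}
    - {"tx": 4.0,"ty": 0,"tz": 0,"rx": 0,"ry": 0,"rz": 0}

```text
clock: 15.95
tcp_pos: [565.5, 146.2, 20.1]
eef_rot: [[0.998, 0.064, -0.004], [0.064, -0.998, -0.001], [-0.004, 0.0, -1.0]]
contact_force: [-8.0, 0.4, 4.4]
width: 64.2
grip_force: 4.4
```

servo_tool:
  increments:
    - {"tx": 0.1,"ty": 0,"tz": 0,"rx": 0,"ry": 0,"rz": 0}
    - {"tx": 0.2,"ty": 0,"tz": 0,"rx": 0,"ry": 0,"rz": 0}
    - {"tx": 0.3,"ty": 0,"tz": 0,"rx": 0,"ry": 0,"rz": 0}
    - {"tx": 0.4,"ty": 0,"tz": 0,"rx": 0,"ry": 0,"rz": 0}

```text
clock: 16.35
tcp_pos: [569.4, 146.5, 20.1]
eef_rot: [[0.998, 0.064, -0.004], [0.064, -0.998, -0.001], [-0.004, 0.0, -1.0]]
contact_force: [-8.9, 0.0, 4.2]
width: 63.9
grip_force: 4.3
```

servo_tool:
  increments:
    - {"tx": 0.05,"ty": 0,"tz": 0,"rx": 0,"ry": 0,"rz": 0}
    - {"tx": 0.1,"ty": 0,"tz": 0,"rx": 0,"ry": 0,"rz": 0}
    - {"tx": 0.15,"ty": 0,"tz": 0,"rx": 0,"ry": 0,"rz": 0}
    - {"tx": 0.2,"ty": 0,"tz": 0,"rx": 0,"ry": 0,"rz": 0}
    - {"tx": 0.25,"ty": 0,"tz": 0,"rx": 0,"ry": 0,"rz": 0}
    - {"tx": 0.3,"ty": 0,"tz": 0,"rx": 0,"ry": 0,"rz": 0}

```text
clock: 16.95
tcp_pos: [572.4, 146.7, 20.1]
eef_rot: [[0.998, 0.064, -0.004], [0.064, -0.998, -0.001], [-0.004, 0.0, -1.0]]
contact_force: [-8.0, 0.3, 4.9]
width: 64.1
grip_force: 4.3
```

servo_tool:
  increments:
    - {"tx": 0.05,"ty": 0,"tz": 0,"rx": 0,"ry": 0,"rz": 0}
    - {"tx": 0.1,"ty": 0,"tz": 0,"rx": 0,"ry": 0,"rz": 0}
    - {"tx": 0.15,"ty": 0,"tz": 0,"rx": 0,"ry": 0,"rz": 0}
    - {"tx": 0.2,"ty": 0,"tz": 0,"rx": 0,"ry": 0,"rz": 0}

```text
clock: 17.35
tcp_pos: [574.4, 146.8, 20.1]
eef_rot: [[0.998, 0.064, -0.004], [0.064, -0.998, -0.001], [-0.004, 0.0, -1.0]]
contact_force: [-8.1, -0.3, 4.1]
width: 63.9
grip_force: 4.3
```

servo_tool:
  increments:
    - {"tx": 0.05,"ty": 0,"tz": 0,"rx": 0,"ry": 0,"rz": 0}
    - {"tx": 0.1,"ty": 0,"tz": 0,"rx": 0,"ry": 0,"rz": 0}

```text
clock: 17.55
tcp_pos: [575.4, 146.9, 20.1]
eef_rot: [[0.998, 0.064, -0.004], [0.064, -0.998, -0.001], [-0.004, 0.0, -1.0]]
contact_force: [-8.1, -0.2, 4.3]
width: 64.1
grip_force: 4.3
```

servo_tool:
  increments:
    - {"tx": 0.05,"ty": 0,"tz": 0,"rx": 0,"ry": 0,"rz": 0}
    - {"tx": 0.1,"ty": 0,"tz": 0,"rx": 0,"ry": 0,"rz": 0}
    - {"tx": 0.15,"ty": 0,"tz": 0,"rx": 0,"ry": 0,"rz": 0}

```text
clock: 17.85
tcp_pos: [576.7, 147.0, 20.0]
eef_rot: [[0.998, 0.064, -0.004], [0.064, -0.998, -0.001], [-0.004, 0.0, -1.0]]
contact_force: [-10.9, -0.7, 6.8]
width: 63.9
grip_force: 5.5
```

servo_tool:
  increments:
    - {"tx": 0.05,"ty": 0,"tz": 0,"rx": 0,"ry": 0,"rz": 0}
    - {"tx": 0.1,"ty": 0,"tz": 0,"rx": 0,"ry": 0,"rz": 0}

```text
clock: 18.05
tcp_pos: [576.7, 147.0, 20.0]
eef_rot: [[0.998, 0.064, -0.006], [0.064, -0.998, -0.001], [-0.006, 0.001, -1.0]]
contact_force: [-15.9, -1.2, 10.5]
width: 64.4
grip_force: 7.5
```

```bash
python3 - <<'E'
from h import *
t=grab_frame("top")[130:290,220:460];a=grab_frame("side")[190:310,210:390]
cv2.imwrite("pics/p2.png",np.hstack([cv2.resize(t,(390,260)),cv2.resize(a,(390,260))]))
E
```

```text
(no output)
```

View pics/p2.png

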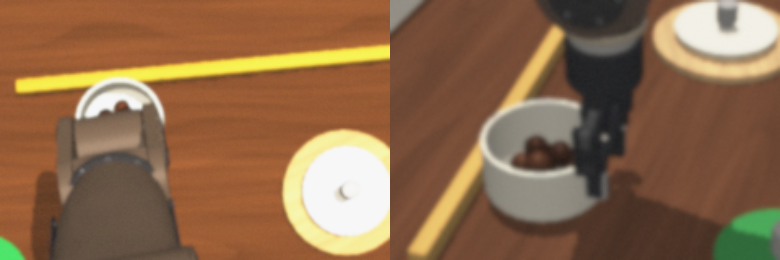

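The force rose from 8 to 16 N while the TCP stopped at 576.7, and both views show the dish against the rail (top crop (120,85)). I'll back off and go up.

servo_tool:
  increments:
    - {"tx": -0.1,"ty": 0,"tz": 0,"rx": 0,"ry": 0,"rz": 0}
    - {"tx": -0.3,"ty": 0,"tz": 0,"rx": 0,"ry": 0,"rz": 0}
    - {"tx": -0.7,"ty": 0,"tz": 0,"rx": 0,"ry": 0,"rz": 0}
    - {"tx": -1.4,"ty": 0,"tz": 0,"rx": 0,"ry": 0,"rz": 0}
    - {"tx": -2.4,"ty": 0,"tz": 0,"rx": 0,"ry": 0,"rz": 0}
    - {"tx": -3.6,"ty": 0,"tz": 0,"rx": 0,"ry": 0,"rz": 0}
    - {"tx": -4.8,"ty": 0,"tz": 0,"rx": 0,"ry": 0,"rz": 0}
    - {"tx": -5.6,"ty": 0,"tz": 0,"rx": 0,"ry": 0,"rz": 0}
    - {"tx": -6,"ty": 0,"tz": 0,"rx": 0,"ry": 0,"rz": 0}
    - {"tx": -6,"ty": 0,"tz": -1,"rx": 0,"ry": 0,"rz": 0}

```text
clock: 19.15
tcp_pos: [518.7, 143.3, 29.9]
eef_rot: [[0.998, 0.064, -0.002], [0.064, -0.998, -0.0], [-0.002, 0.0, -1.0]]
contact_force: [1.5, -0.2, 0.3]
width: 63.9
grip_force: 0.0
```

servo_tool:
  increments:
    - {"tx": 0,"ty": 0,"tz": -1.5,"rx": 0,"ry": 0,"rz": 0}
    - {"tx": 0,"ty": 0,"tz": -4,"rx": 0,"ry": 0,"rz": 0}
    - {"tx": 0,"ty": 0,"tz": -7,"rx": 0,"ry": 0,"rz": 0}
    - {"tx": 0,"ty": 0,"tz": -10,"rx": 0,"ry": 0,"rz": 0}
    - {"tx": 0,"ty": 0,"tz": -13,"rx": 0,"ry": 0,"rz": 0}
    - {"tx": 0,"ty": 0,"tz": -15,"rx": 0,"ry": 0,"rz": 0}
    - {"tx": 0,"ty": 0,"tz": -16,"rx": 0,"ry": 0,"rz": 0}
    - {"tx": 0,"ty": 0,"tz": -16,"rx": 0,"ry": 0,"rz": 0}
    - {"tx": 0,"ty": 0,"tz": -16,"rx": 0,"ry": 0,"rz": 0}
    - {"tx": 0,"ty": 0,"tz": -16,"rx": 0,"ry": 0,"rz": 0}

```text
clock: 20.15
tcp_pos: [519.3, 143.3, 189.2]
eef_rot: [[0.998, 0.064, -0.002], [0.064, -0.998, -0.0], [-0.002, 0.0, -1.0]]
contact_force: [-0.2, -0.7, -0.0]
width: 64.1
grip_force: 0.0
```

```bash
python3 - <<'E'
from h import *
w=grab_frame("wrist");a=grab_frame("side")[190:310,210:390]
cv2.imwrite("pics/p3.png",np.hstack([cv2.resize(w[:,:],(400,300)),cv2.resize(a,(400,300))]))
go((577,147,180),.0638)
E
```

```text
tcp [519.4 143.3 189.3] t 20.25 F [ 0.1 -0.6 -0.3] w 63.9
 cm [ 5.78 -0.    0.92] deg [ 0.01  0.1  -0.01]
```

View pics/p3.png

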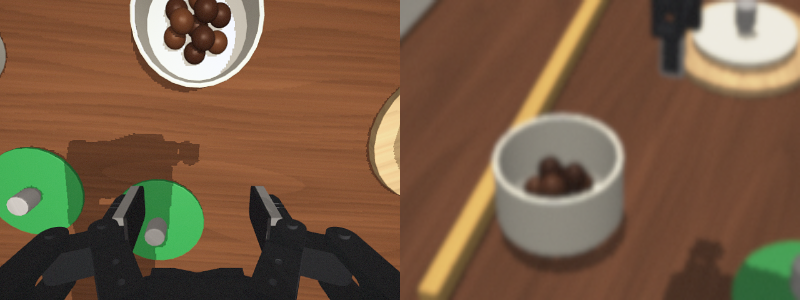

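The dish stands upright at the rail with the gripper clear of it, in the side crop at (558,185). I'll run one numeric check from above before handing in.

```bash
python3 - <<'E'
from h import *
t=grab_frame("top");pt=camera_params("top")
m=cv2.inRange(cv2.cvtColor(t,cv2.COLOR_BGR2HSV),(0,0,120),(180,70,255));k=np.zeros_like(m);k[160:245,255:340]=m[160:245,255:340]
c=max(cv2.findContours(k,0,1)[0],key=cv2.contourArea)
P=np.array([onz(pt,q[0],65)[:2] for q in c]);n=np.array([np.cos(.0638),np.sin(.0638)])
print("far edge vs rail frame (expect -10):",((P-[727.8,12.5])@n).max(),"y mid",(P[:,1].max()+P[:,1].min())/2,np.ptp(P[:,1]))
E
```

```text
far edge vs rail frame (expect -10): -8.982678122818891 y mid 151.57824947893477 132.14774213103442
```

```bash
python3 -c "
from station import *
print(finish_job())"
```

```text
the job is handed in; nothing more can be done
None
```

The lid stands knob up on the round board, the open dish has been pushed up against the brass rail, and the job was handed in at about 20 s on the clock; nothing else was touched, and no verdict came back.

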